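# Show the tall book to the code reader

### The job

Take the tallest of the three hardbacks standing in the plywood sorter and hold it up in the air to the code reader on the stand: code label towards the reader, 12 cm from its window and centred on it, the cover square to the reader's line of sight (lean the book back as much as the reader looks down) and the book right way up, as it stood. Finish while still holding it there, quite still; do not touch the reader, and leave the other books and everything else on the bench where they are.

Things in the scene. Friction and masses are not known exactly. Their poses are not given: they have to be found in the camera images.
- book_tall_center (a point): Centre of the tallest book in the sorter, a rigid hardback, grey cover, 0.36 to 0.59 kg: 120 mm deep (its x, spine at -x), 34 mm thick (its y), 185 mm high (its z, up as it stands). It stands loose in one of the slots, label on the sorter's +y side. This point is half-way up, 92.5 mm above its bottom edge. Grip it across the thickness near the top edge.
- label (a point): Centre of the white code label (60 x 36 mm, black bars) on the +y cover of the tallest book; axes as the book's: +y points straight out of the label. It lies at (0, +17, -47.5) mm from the book's centre, that is 45 mm above the bottom edge.
- reader_window (a point): Centre of the front window of the code reader's head: a grey box 50 x 85 x 62 mm, black front with a round lens and two white lamps. It looks along this frame's -x, roughly towards the robot and 0.1 to 0.45 rad below level (z: its own up). Its height (0.18 to 0.25 m above the bench) and nod differ each time and stay put.
- reading_point (a point): The point in the air where the label's centre should be: on the reader's line of sight, 120 mm in front of the window's centre; axes as the window's. The label is square to the reader when the book's +y points along this frame's +x and the book's z along this frame's z.
- sorter: Fixed plywood sorter, origin under its centre, books in a row along its y. Base 150 (x) x 250 (y) x 12 mm; three slots 40 mm wide (y) at y = -76, 0, +76 mm, each between two upright fins 8 mm thick and 55 mm high (tops 67 mm above the bench). The books stand on the base, 12 mm above the bench; which slot holds which book differs.
- book_middle_center (a point): Centre (half-way up) of another hardback standing in the sorter, brown card cover, 112 x 31 x 152 mm high. Leave it.
- book_short_center (a point): Centre (half-way up) of the third hardback standing in the sorter, light grey cover, 108 x 28 x 135 mm high. Leave it.
- flat_book: Blue hardback lying flat, 125 x 190 mm, 24 mm thick; bystander. Origin under its centre.
- stapler: Black desk stapler, 120 x 50 x 36 mm; bystander. Origin under its centre.
- tape_roll: Roll of brown tape lying flat, 100 mm across, 48 mm high; bystander. Origin under its centre.
- mug: White mug, 80 mm across, 90 mm high; bystander. Origin under its centre.
- small_carton: Closed brown carton 120 x 90 x 60 mm high; bystander. Origin under its centre.
- glue_bottle: White plastic bottle 48 mm across, 120 mm high; bystander. Origin under its centre.
- reader: The whole code reader, fixed: dark base plate 110 x 110 x 14 mm, its origin under the plate's centre, and an upright column 20 mm thick and 304 mm high that carries the head on its -x side. Not to be touched.

How it is judged:
On the way:
1. the tall book is lifted out of the sorter in the gripper (contact force between the fingers and book_tall above 1 N and height (world z) of book_tall_center above 0.15 m and contact force between book_tall and sorter below 0.1 N), for 0.1 s.
At the end, for the whole second after the job is handed in: The gripper still holds the tall book at rest in the air, touching nothing else: label facing the reader, its centre within 25 mm of the point 120 mm in front of the window; cover square to the line of sight and book upright in the reader's view, each within 0.2 rad (contact force between the fingers and book_tall above 1 N and distance between label and reading_point below 0.025 m and angle between the y axis of label and the x axis of reading_point, either way round below 0.2 rad and angle between the z axis of label and the z axis of reading_point, either way round below 0.2 rad and angle between label's own z axis and vertical below 1 rad and y of reader_window in the frame of label above 0.05 m and height (world z) of label above 0.1 m and linear speed of book_tall below 0.02 m/s and angular speed of book_tall below 0.1 rad/s and contact force between book_tall and sorter below 0.1 N and contact force between book_tall and reader below 0.1 N and contact force between book_tall and flat_book below 0.1 N and contact force between book_tall and stapler below 0.1 N and contact force between book_tall and tape_roll below 0.1 N and contact force between book_tall and mug below 0.1 N and contact force between book_tall and small_carton below 0.1 N and contact force between book_tall and glue_bottle below 0.1 N); the arm keeps its last pose, push and grip.
It fails at once if the reader is touched (over 1 N) (contact force between any of the arm, the fingers, book_tall and reader above 1 N).
It fails at once if another book in the sorter is moved over 30 mm or tipped (distance of any of book_middle_center, book_short_center from where it was at the start of the episode above 0.03 m or angle between any of book_middle_center, book_short_center's own z axis and vertical above 0.35 rad).
It fails at once if another thing on the bench is moved over 30 mm (distance of any of flat_book, stapler, tape_roll, mug, small_carton, glue_bottle from where it was at the start of the episode above 0.03 m).
It also fails if it takes over 42 s, if anything falls off the work surface, if the arm or the gripper's body presses on something with over 40 N, if the wrist force passes 120 N, or if a joint passes its speed limit or range.

### The arm

A 6-joint arm with a two-finger parallel gripper is mounted at the origin on the work surface. World frame = base frame: x ahead of the robot, y to its left, z up, the work surface at z = 0. Lengths are in m, angles in rad, forces in N, time in s.
With the tool pointing down it reaches from about 0.4 to 0.825 m from the base axis. Payload 7 kg.
Tool frame: the origin (TCP) lies at the centre of the arm's flange, where the gripper is bolted on; the fingertips stand 178 mm ahead of it and the grasp point (between the pads) lies 159 mm ahead of it; z points along the fingers, y is the direction in which the jaws open and shut (so a half turn about z gives the same grasp; the last joint's range is limited). The gripper opens to 88 mm and grips with 3 to 60 N. Pads are 19 mm wide; open, the fingers measure 130 mm over their backs; the gripper's body (78 mm by 193 mm) begins 47 mm behind the grasp point.
Start: joints at [1.429, 0.359, 0.012, 0, -1.224, -0.288], TCP at [0.281, 0.614, 0.405] pointing down, gripper open.
Joint ranges: [-3.07, 3.07], [-1.43, 2.12], [-1.02, 1.25], [-3.03, 1.67], [-3.05, -0], [-3.03, 3.03]. Speed limits (rad/s): [2.39, 2.39, 3.01, 3.14, 3.14, 3.14].

### API

Orientations are given as [roll, pitch, yaw] about the fixed x, y, z axes, in that order (R = Rz(yaw) Ry(pitch) Rx(roll)).
In Python, from station import * gives the robot as it stands.
- The arm moves only by the tool send_rows, never from a script. Its argument "motion" is a list of rows, each an object with "offset": the shift along the tool's x, y, z in cm, a list of three; "turn": the turn about the tool's z in degrees. In form: [{"offset": [x, y, z], "turn": turn}, ...]. A call has 1 to 8 rows; each row is the pose to reach, as a shift and turn from the pose commanded when the call began, along the tool's axes at that moment; what a row does not reach only later rows make up. A row lasts 1/10 s, in which the tool goes at most 50 mm and 8.59 degrees, less where a joint would pass 70% of its speed; a pose out of reach is approached as far as the arm can. A call with a gripper value outside its range is refused whole. "hand" is the opening, from -1 (shut) to 1 (fully open), set as the call begins (left out, the last holds). The fingers move at their own pace and stop on an object; "squeeze" is the grip in N (left out, the last holds). Time passes only in rows, so rows that repeat a pose let the fingers close. It gives the time, the measured TCP pose, the force and the opening at its end, in the units of the state.
- get_state(): the state, without advancing time (a new reading comes with each control period).
- grab_frame(name): name is "scene" or "side" or "wrist"; returns a dict with "frame" (384x512x3 uint8, blue, green, red), "range_z" (384x512 float32, m along the optical axis (not along the pixel's ray), 0 where there is no reading), "vertical_fov" (degrees; the focal length in pixels is half the picture's height over the tangent of half this angle, whatever the lens; pixels are square), "cx", "cy" (the principal point, pixels), "cam_to_world" (4x4, takes a point from camera to world coordinates). Camera axes: x right, y up, looking along -z (the intrinsics and any distortion apply to the point x, -y, -z); pixel columns grow to the right and rows downward; lengths in m; the calibration is good to about 2 mm. The wrist camera is an equidistant fisheye: a pixel r from the principal point sees the ray r / f radians off the axis. A picture is of the moment at which its call begins.
- job_done(): hands the job in, once; it reports no verdict.
The state is a dict: "t": time; "q": joint angles; "qd": joint speeds; "joint_efforts": joint torques, N m; "eef_pos": TCP position; "ee_rot": TCP orientation; "force": force on the tool from outside, world axes, zero at the start; "moment": the same for the moment, N m; "width": finger opening in m.
Only numpy, scipy, OpenCV 4.12 (cv2) and the standard library are available. Lean on these libraries where they do the work, as an engineer would, in place of code of your own. Each camera call takes 0.05 s, during which the arm holds its last target. There are 200 camera calls.

## Working session

There is one attempt and no reset: what is moved stays moved. The work goes in short steps, Python scripts to look and compute and a tool call to move; the robot and the scene stay as the last step left them, time stands still between calls to the robot, and variables do not carry over. Pictures are saved under pics/ and viewed, about 8 in all and at most 12, crops included, and the job is handed in when it is done.

Besides the shell and the picture viewer there is one more tool, called after ">>>" in YAML: its name, and indented under it one key for each argument. send_rows: Moves the arm, as the interface text tells. Its arguments: {"type":"object","properties":{"motion":{"type":"array"},"hand":{"type":"number"},"squeeze":{"type":"number"}},"required":["motion"]}

```bash
mkdir -p pics; ls
cat > h.py <<'E'
from station import *
import numpy as np, cv2
from scipy.spatial.transform import Rotation as R
def grab(n,k):
    d=grab_frame(n); cv2.imwrite(f'pics/{k}.png',d['frame']); np.savez(f'pics/{k}.npz',**{a:d[a] for a in d}); return d
def cloud(d):
    h,w=d['range_z'].shape; f=h/2/np.tan(np.radians(float(d['vertical_fov']))/2)
    u,v=np.meshgrid(np.arange(w),np.arange(h)); z=d['range_z']
    p=np.stack([(u-d['cx'])/f*z,-(v-d['cy'])/f*z,-z,np.ones_like(z)],-1)
    P=(p@np.array(d['cam_to_world']).T)[...,:3]; P[z==0]=np.nan; return P
E
python3 - <<'E'
from h import *
a=grab('scene','scene1');b=grab('side','side1')
for d in(a,b): print(d['vertical_fov'],d['cx'],d['cy'],np.round(d['cam_to_world'],3).tolist(),[k for k in d])
cv2.imwrite('pics/both.png',cv2.resize(np.vstack([a['frame'],b['frame']]),None,fx=.78,fy=.78))
print(get_state())
E
```

```text
pics
52.205056199919504 252.60868597192786 193.32394726127933 [[-0.688, -0.4, 0.606, 1.212], [0.726, -0.393, 0.565, 0.578], [0.012, 0.828, 0.561, 0.733], [0.0, 0.0, 0.0, 1.0]] ['frame', 'range_z', 'vertical_fov', 'cx', 'cy', 'cam_to_world']
51.825173334759235 257.8853464382115 190.51565587809546 [[0.801, 0.422, -0.424, 0.074], [-0.599, 0.574, -0.558, -0.688], [0.008, 0.701, 0.713, 0.934], [0.0, 0.0, 0.0, 1.0]] ['frame', 'range_z', 'vertical_fov', 'cx', 'cy', 'cam_to_world']
{'t': 0.1, 'q': array([ 1.42908455e+00,  3.59295991e-01,  1.11324733e-02, -3.06921414e-04,
       -1.22411471e+00, -2.88105370e-01]), 'qd': array([-5.18584708e-04, -3.24068057e-03,  4.15088516e-03,  4.24689201e-04,
        2.69971810e-04, -9.01177663e-05]), 'joint_efforts': array([-1.36247138e-03, -5.84164488e+01,  2.93751079e+01,  7.01552555e+00,
        1.02153546e-02, -5.36985181e-05]), 'eef_pos': array([0.2812011 , 0.61343275, 0.4038211 ]), 'ee_rot': array([ 3.14008984e+00, -1.44449939e-04, -4.29921535e-01]), 'force': array([-0.13153007,  0.99819114, -0.77889096]), 'moment': array([ 0.02207217, -0.02778219, -0.00039798]), 'width': 0.0878246385668363}
```

View pics/both.png

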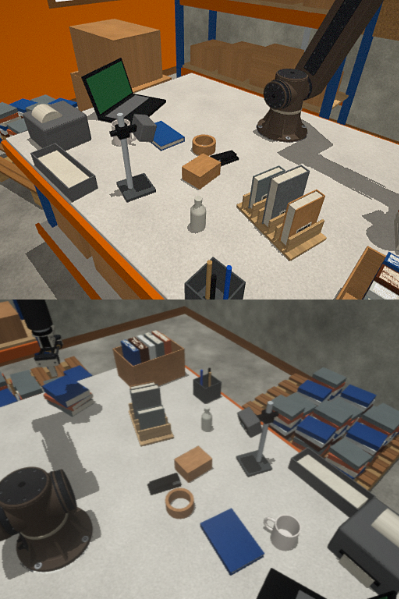

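Run:
```python
from h import *
a=dict(np.load('pics/scene1.npz'));b=dict(np.load('pics/side1.npz'))
A=cloud(a);B=cloud(b)
c1=cv2.resize(a['frame'][60:350,130:450],None,fx=1.8,fy=1.8);
c2=cv2.resize(b['frame'][80:270,150:400],None,fx=2,fy=2)
cv2.imwrite('pics/c1.png',c1);cv2.imwrite('pics/c2.png',c2)
# top surfaces
for n,P in(('scene',A),('side',B)):
  for lo,hi in((.190,.204),(.158,.170),(.141,.153),(.055,.075)):
    m=(P[...,2]>lo)&(P[...,2]<hi)&(P[...,0]>.2)&(P[...,0]<.9)&(abs(P[...,1])<.7)
    k,l,s,c=cv2.connectedComponentsWithStats(m.astype(np.uint8),connectivity=8)
    for i in range(1,k):
      if s[i,4]>40:
        q=P[l==i]; r=cv2.minAreaRect((q[:,:2]*1000).astype(np.float32)); print(n,lo,s[i].tolist(),np.round(q.mean(0),3),np.round(r[0]),np.round(r[1]),round(r[2],1))
```

```text
scene 0.19 [346, 212, 51, 27, 626] [0.533 0.306 0.194] [533. 306.] [ 36. 122.] 74.7
scene 0.19 [490, 335, 22, 15, 81] [0.664 0.605 0.2  ] [666. 604.] [31. 12.] 81.3
scene 0.19 [478, 355, 34, 25, 190] [0.714 0.612 0.198] [714. 613.] [45.  5.] 89.5
scene 0.19 [470, 372, 18, 12, 111] [0.752 0.6   0.198] [752. 598.] [20. 18.] 48.2
scene 0.158 [46, 134, 26, 14, 199] [ 0.813 -0.649  0.163] [ 811. -651.] [51. 96.] 4.1
scene 0.158 [344, 228, 51, 22, 195] [0.55  0.313 0.164] [540. 320.] [ 33. 126.] 59.4
scene 0.158 [368, 243, 49, 29, 620] [0.559 0.377 0.161] [558. 377.] [ 33. 114.] 74.4
scene 0.158 [430, 315, 65, 69, 339] [0.68  0.556 0.16 ] [686. 553.] [ 38. 181.] 78.4
scene 0.141 [42, 141, 36, 14, 141] [ 0.826 -0.63   0.147] [ 832. -638.] [ 63. 114.] 37.0
scene 0.141 [324, 212, 42, 23, 383] [0.512 0.231 0.145] [511. 231.] [ 32. 110.] 74.0
scene 0.141 [343, 235, 50, 21, 187] [0.552 0.313 0.147] [541. 320.] [ 33. 125.] 58.2
scene 0.141 [367, 255, 49, 23, 185] [0.578 0.382 0.147] [567. 390.] [ 30. 116.] 59.4
scene 0.141 [469, 321, 24, 16, 120] [0.604 0.573 0.147] [605. 572.] [11. 37.] 12.9
sce
[... 2391 characters left out ...]
[105. 191.] 64.9
side 0.055 [167, 140, 11, 18, 59] [0.474 0.328 0.063] [477. 335.] [87. 18.] 75.0
side 0.055 [258, 148, 14, 10, 68] [0.713 0.119 0.066] [715. 123.] [26. 46.] 43.2
side 0.055 [177, 157, 42, 15, 273] [0.503 0.211 0.065] [506. 215.] [ 32. 140.] 72.3
side 0.055 [223, 188, 49, 36, 909] [ 0.532 -0.031  0.059] [534. -29.] [121.  94.] 2.5
side 0.055 [373, 195, 86, 75, 253] [ 0.847 -0.39   0.058] [ 845. -391.] [298.  55.] 79.9
side 0.055 [354, 279, 29, 20, 139] [ 0.618 -0.441  0.065] [ 612. -444.] [32. 71.] 23.1
side 0.055 [350, 290, 32, 22, 144] [ 0.563 -0.465  0.065] [ 571. -462.] [36. 79.] 23.7
side 0.055 [425, 304, 56, 52, 463] [ 0.682 -0.635  0.063] [ 681. -627.] [144.  15.] 87.9
```

View pics/c1.png

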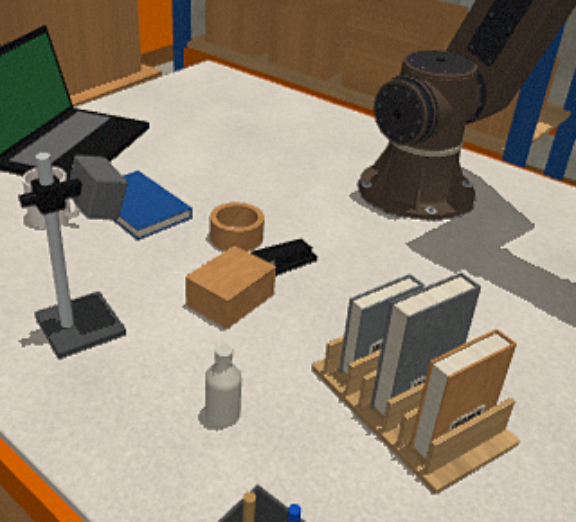

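View pics/c2.png

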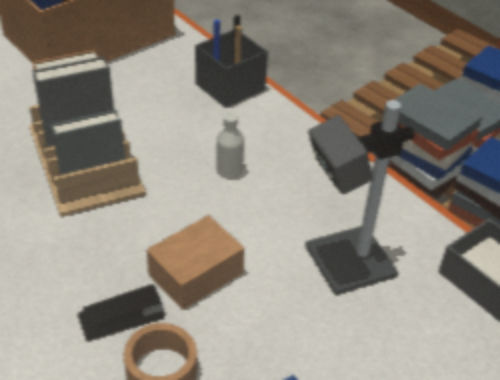

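```bash
python3 - <<'E'
from h import *
np.set_printoptions(suppress=True,precision=3)
allp=[]
for n in('scene1','side1'):
  d=dict(np.load(f'pics/{n}.npz'));P=cloud(d)
  # reader region: plate
  reg=(P[...,0]>.6)&(P[...,0]<1.1)&(P[...,1]>-.45)&(P[...,1]<.1)
  m=reg&(P[...,2]>.09)
  k,l,s,c=cv2.connectedComponentsWithStats(m.astype(np.uint8),connectivity=8)
  for i in range(1,k):
    if s[i,4]>60: q=P[l==i];print(n,s[i].tolist(),q.mean(0),q.min(0),q.max(0))
  m=reg&(P[...,2]>.008)&(P[...,2]<.02)
  k,l,s,c=cv2.connectedComponentsWithStats(m.astype(np.uint8),connectivity=8)
  i=1+np.argmax(s[1:,4]);q=P[l==i];print('plate',s[i].tolist(),q.mean(0),cv2.minAreaRect((q[:,:2]*1000).astype(np.float32)))
E
python3 - <<'E'
import cv2,numpy as np
i=cv2.imread('pics/side1.png')
cv2.imwrite('pics/c3.png',cv2.resize(i[120:270,285:365],None,fx=4,fy=4,interpolation=cv2.INTER_CUBIC))
E
```

```text
scene1 [140, 145, 61, 76, 1755] [ 0.743 -0.135  0.235] [ 0.666 -0.182  0.09 ] [ 0.808 -0.089  0.306]
plate [149, 222, 51, 36, 974] [ 0.753 -0.145  0.014] ((748.9474487304688, -152.75588989257812), (117.09146881103516, 110.40009307861328), 73.51026916503906)
side1 [304, 130, 53, 61, 1422] [ 0.719 -0.156  0.239] [ 0.658 -0.187  0.091] [ 0.803 -0.092  0.306]
plate [302, 193, 47, 34, 852] [ 0.739 -0.156  0.013] ((745.1319580078125, -153.49563598632812), (112.71720123291016, 110.69251251220703), 73.27517700195312)
```

View pics/c3.png

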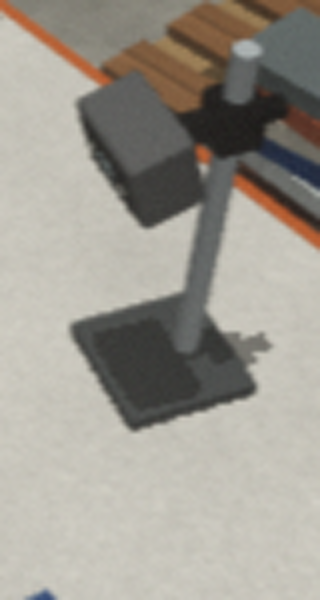

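```bash
cat > fit.py <<'E'
from h import *
from scipy.optimize import least_squares
np.set_printoptions(suppress=True,precision=3)
def fit(names):
    Q=[]
    for n in names:
        P=cloud(dict(np.load(f'pics/{n}.npz')))
        m=(P[...,0]>.6)&(P[...,0]<.86)&(P[...,1]>-.26)&(P[...,1]<-.03)&(P[...,2]>.13)&(P[...,2]<.32)
        m=cv2.erode(m.astype(np.uint8),np.ones((3,3)))>0
        Q.append(P[m])
    Q=np.vstack(Q); h=np.array([.025,.0425,.031])
    def sdf(p,Q):
        L=R.from_euler('zy',[p[3],-p[4]]).inv().apply(Q-p[:3])
        q=abs(L)-h
        return np.linalg.norm(np.maximum(q,0),axis=1)+np.minimum(q.max(1),0),L
    best=None
    for n0 in(.1,.25,.4):
      for x0 in(.69,.71):
        p=np.array([x0,-.15,.235,-.29,n0]); K=Q
        for it in range(6):
            p=least_squares(lambda p:sdf(p,K)[0],p,loss='soft_l1',f_scale=.003).x
            s,L=sdf(p,Q); K=Q[(L[:,0]<.024)&(abs(s)<.02)]
        s=abs(sdf(p,K)[0]); print(p,np.median(s),len(K),(s<.004).sum())
        if best is None or (s<.004).sum()>best[1]: best=(p,(s<.004).sum())
    p=best[0]; r=R.from_euler('zy',[p[3],-p[4]])
    w=p[:3]+r.apply([-.025,0,0]); rp=w+r.apply([-.12,0,0])
    print('window',w,'reading',rp,'x',r.apply([1,0,0]),'z',r.apply([0,0,1]))
if __name__=='__main__':
    fit(['scene1']);fit(['side1']);fit(['scene1','side1'])
E
python3 fit.py
```

```text
[ 0.685 -0.138  0.233  0.906  0.259] 0.0015803510510292058 176 154
[ 0.735 -0.121  0.235 -1.506 -0.068] 0.004175202214321444 690 333
[ 0.705 -0.14   0.237 -0.241  0.456] 0.0020404525593886447 607 529
[ 0.735 -0.121  0.235 -1.506 -0.068] 0.0041752022366373515 690 333
[ 0.705 -0.14   0.237 -0.241  0.457] 0.0020321028909072343 607 530
[ 0.735 -0.121  0.235 -1.506 -0.068] 0.004175202228716918 690 333
window [ 0.683 -0.134  0.226] reading [ 0.579 -0.105  0.174] x [ 0.872 -0.238  0.428] z [-0.441  0.     0.898]
[ 0.716 -0.125  0.24  -1.574  0.292] 0.001371017915320738 270 256
[ 0.716 -0.125  0.24  -1.574  0.292] 0.0013710179148194376 270 256
[ 0.716 -0.125  0.24  -1.574  0.292] 0.0013710179154603312 270 256
[ 0.716 -0.125  0.24  -1.574  0.292] 0.001371017915015791 270 256
[ 0.716 -0.125  0.24  -1.574  0.292] 0.0013710179149765897 270 256
[ 0.716 -0.125  0.24  -1.574  0.292] 0.0013710179149504821 270 256
window [ 0.717 -0.1    0.24 ] reading [0.717 0.02  0.24 ] x [-0.003 -1.    -0.001] z [-0.288  0.     0.958]
[ 0.727 -0.123  0.241 -1.607  0.212] 0.003329635731947299 1095 614
[ 0.727 -0.123  0.241 -1.607  0.212] 0.003329635697970148 1095 614
[ 0.727 -0.123  0.241 -1.607  0.212] 0.0033296357399317106 1095 614
[ 0.727 -0.123  0.241 -1.607  0.212] 0.003329635739644364 1095 614
[ 0.733 -0.124  0.238 -1.487  2.137] 0.0042010500739820475 1025 488
[ 0.727 -0.123  0.241 -1.607  0.212] 0.003329635810663971 1095 614
window [ 0.728 -0.098  0.241] reading [0.732 0.021 0.242] x [-0.035 -0.999 -0.008] z [-0.21  -0.     0.978]
```

```bash
cat > fit.py <<'E'
from h import *
from scipy.optimize import least_squares
np.set_printoptions(suppress=True,precision=3)
h=np.array([.025,.0425,.031])
def sdf(p,Q):
    q=abs(R.from_euler('zy',[p[3],-p[4]]).inv().apply(Q-p[:3]))-h
    return np.linalg.norm(np.maximum(q,0),axis=1)+np.minimum(q.max(1),0)
def fit(names,cut=.035):
    Q=[]
    for n in names:
        P=cloud(dict(np.load(f'pics/{n}.npz')))
        c=P[(P[...,0]>.6)&(P[...,0]<.86)&(P[...,1]>-.26)&(P[...,1]<-.03)&(P[...,2]>.285)]
        col=np.median(c,0)
        m=(P[...,0]>.6)&(P[...,0]<.86)&(P[...,1]>-.26)&(P[...,1]<-.03)&(P[...,2]>.13)&(P[...,2]<.32)
        m&=((P[...,:2]-col[:2])@[np.cos(.285),-np.sin(.285)]<-cut)
        m=cv2.erode(m.astype(np.uint8),np.ones((2,2)))>0
        print(n,'col',col,m.sum()); Q.append(P[m])
    Q=np.vstack(Q); best=None
    for n0 in(.1,.25,.4):
        r=least_squares(lambda p:np.r_[sdf(p,Q),(p[3]+.285)*.5],[.70,-.14,.235,-.285,n0],loss='soft_l1',f_scale=.002)
        s=abs(sdf(r.x,Q)); print(r.x,r.cost*1e3,np.median(s),(s<.004).mean())
        if best is None or r.cost<best.cost: best=r
    p=best.x; r=R.from_euler('zy',[p[3],-p[4]])
    w=p[:3]+r.apply([-.025,0,0]); print('window',w,'reading',w+r.apply([-.12,0,0]))
if __name__=='__main__':
    fit(['scene1']);fit(['side1']);fit(['scene1','side1'])
E
python3 fit.py
```

```text
scene1 col [ 0.772 -0.152  0.298] 802
[ 0.702 -0.139  0.237 -0.282  0.301] 1.125904543120638 0.0011642062142366294 0.956359102244389
[ 0.702 -0.139  0.237 -0.282  0.301] 1.1259045431118 0.0011641978010375267 0.956359102244389
[ 0.702 -0.139  0.237 -0.282  0.301] 1.1259045431206485 0.0011642061461717562 0.956359102244389
window [ 0.679 -0.132  0.23 ] reading [ 0.569 -0.099  0.195]
side1 col [ 0.761 -0.161  0.299] 708
[ 0.699 -0.138  0.236 -0.284  0.25 ] 1.000861084366481 0.0012879507412367416 0.943502824858757
[ 0.699 -0.138  0.236 -0.284  0.25 ] 1.0008610843664798 0.0012879507422548127 0.943502824858757
[ 0.699 -0.138  0.236 -0.284  0.25 ] 1.0008610843664767 0.0012879506435851847 0.943502824858757
window [ 0.676 -0.131  0.23 ] reading [ 0.564 -0.097  0.201]
scene1 col [ 0.772 -0.152  0.298] 802
side1 col [ 0.761 -0.161  0.299] 708
[ 0.701 -0.139  0.237 -0.29   0.283] 2.3357697249619402 0.0013225145994438785 0.9450331125827814
[ 0.701 -0.139  0.237 -0.29   0.283] 2.3357697249848224 0.001322511002455333 0.9450331125827814
[ 0.701 -0.139  0.237 -0.29   0.283] 2.3357697250149956 0.0013225192173609603 0.9450331125827814
window [ 0.678 -0.132  0.23 ] reading [ 0.568 -0.097  0.198]
```

>>> send_rows:
  motion:
    - {"offset":[0,-4,-4],"turn":0}
    - {"offset":[0,-8,-8],"turn":0}
    - {"offset":[0,-12,-12],"turn":0}
    - {"offset":[0,-16,-14],"turn":0}
    - {"offset":[0,-20,-14],"turn":0}
    - {"offset":[0,-24,-14],"turn":0}
    - {"offset":[0,-28,-14],"turn":0}
    - {"offset":[0,-28,-14],"turn":0}
  hand: 1

```text
t: 0.9
eef_pos: [0.3887, 0.8504, 0.514]
ee_rot: [3.136, -0.005, -0.429]
force: [-0.3, 1.3, -6.6]
width: 0.0877
```

>>> send_rows:
  motion:
    - {"offset":[0,-5,0],"turn":0}
    - {"offset":[0,-10,0],"turn":0}
    - {"offset":[0,-15,0],"turn":0}
    - {"offset":[0,-20,0],"turn":0}
    - {"offset":[0,-20,0],"turn":0}

```text
t: 1.4
eef_pos: [0.4007, 0.8793, 0.4834]
ee_rot: [-3.08, -0.006, -0.43]
force: [-0.1, 0.9, -0.0]
width: 0.0875
```

```bash
python3 -c "
from h import *
s=get_state();print(s['q'],s['eef_pos'],s['ee_rot'])"
```

```text
[ 1.34691791  0.95698237  1.2505472   0.01913028 -1.80510789 -0.20075873] [0.40070109 0.87930019 0.48342141] [-3.07983177 -0.00612596 -0.42981951]
```

>>> send_rows:
  motion:
    - {"offset":[0,-5,0],"turn":0}
    - {"offset":[0,-10,0],"turn":0}
    - {"offset":[0,-15,0],"turn":0}
    - {"offset":[0,-20,0],"turn":0}
    - {"offset":[0,-20,0],"turn":0}

```text
t: 1.9
eef_pos: [0.4113, 0.9059, 0.4424]
ee_rot: [-3.039, -0.011, -0.43]
force: [-0.2, 0.7, -0.3]
width: 0.0876
```

```bash
python3 -c "
from h import *
s=get_state();print(s['q'],s['eef_pos'],s['ee_rot'])"
```

```text
[ 1.34489969  1.0034548   1.25055936  0.03137476 -1.7195636  -0.19773748] [0.41126139 0.90590262 0.44244365] [-3.03909715 -0.01052296 -0.43035155]
```

>>> send_rows:
  motion:
    - {"offset":[0,5,0],"turn":0}
    - {"offset":[0,10,0],"turn":0}
    - {"offset":[0,15,0],"turn":0}
    - {"offset":[0,20,0],"turn":0}
    - {"offset":[0,20,0],"turn":0}

```text
t: 2.4
eef_pos: [0.3276, 0.7222, 0.4232]
ee_rot: [-3.037, -0.01, -0.43]
force: [-0.3, 0.4, 0.8]
width: 0.0875
```

```bash
python3 -c "
from h import *
s=get_state();print(s['q'],s['eef_pos'],s['ee_rot'])"
```

```text
[ 1.3985915   0.51344403  0.27834763  0.03867917 -1.2376217  -0.26847566] [0.32756603 0.72223241 0.42320916] [-3.03723857 -0.01034717 -0.43036372]
```

>>> send_rows:
  motion:
    - {"offset":[0,5,0],"turn":0}
    - {"offset":[0,10,0],"turn":0}
    - {"offset":[0,15,0],"turn":0}
    - {"offset":[0,20,0],"turn":0}
    - {"offset":[0,25,0],"turn":0}
    - {"offset":[0,30,0],"turn":0}
    - {"offset":[0,35,0],"turn":0}
    - {"offset":[0,40,0],"turn":0}

```text
t: 3.2
eef_pos: [0.1625, 0.3612, 0.3814]
ee_rot: [-3.037, -0.01, -0.431]
force: [-1.6, -0.2, 1.5]
width: 0.0878
```

```bash
python3 -c "
from h import *
s=get_state();print(s['q'],s['eef_pos'],s['ee_rot'])"
```

```text
[ 1.68843896 -0.14813025 -0.65804862  0.07579923 -0.97823287 -0.58775982] [0.16253364 0.36123407 0.38135952] [-3.03721656 -0.0100035  -0.43089256]
```

>>> send_rows:
  motion:
    - {"offset":[0,5,0],"turn":0}
    - {"offset":[0,10,0],"turn":0}
    - {"offset":[0,15,0],"turn":0}

```text
t: 3.5
eef_pos: [0.1051, 0.2374, 0.3681]
ee_rot: [-3.039, -0.01, -0.433]
force: [-2.7, -0.3, 2.7]
width: 0.0875
```

```bash
python3 -c "
from h import *
s=get_state();print(s['q'],s['eef_pos'],s['ee_rot'])"
```

```text
[ 2.08791393 -0.50752764 -0.89485093  0.0986066  -1.13323558 -0.98950675] [0.10509076 0.2373646  0.36806983] [-3.03869634 -0.00967745 -0.43332185]
```

>>> send_rows:
  motion:
    - {"offset":[0,3,0],"turn":0}
    - {"offset":[0,5,0],"turn":0}
    - {"offset":[0,5,0],"turn":0}

```text
t: 3.8
eef_pos: [0.084, 0.1962, 0.3663]
ee_rot: [-3.039, -0.007, -0.431]
force: [-1.1, -1.7, 0.2]
width: 0.0879
```

```bash
python3 -c "
from h import *
s=get_state();print(s['q'],s['eef_pos'],s['ee_rot'])"
```

```text
[ 2.59253418 -0.79949798 -0.95671387  0.10362607 -1.40887161 -1.46926086] [0.0839869  0.19618754 0.36627188] [-3.03938311 -0.00652081 -0.43137656]
```

>>> send_rows:
  motion:
    - {"offset":[0,-4,-3],"turn":0}
    - {"offset":[0,-8,-6],"turn":0}
    - {"offset":[0,-11,-10],"turn":0}
    - {"offset":[0,-14,-14],"turn":0}
    - {"offset":[0,-18,-17],"turn":0}
    - {"offset":[0,-20,-21],"turn":0}
    - {"offset":[0,-22,-25],"turn":0}

```text
t: 4.5
eef_pos: [0.1521, 0.3513, 0.5912]
ee_rot: [-3.04, -0.011, -0.431]
force: [-0.8, 1.3, 0.7]
width: 0.0874
```

```bash
cat > st.py <<'E'
from h import *
import sys
np.set_printoptions(suppress=True,precision=3)
s=get_state();M=R.from_euler('xyz',s['ee_rot']).as_matrix()
print(s['t'],'q',s['q'],'p',s['eef_pos'],'rpy',s['ee_rot'],'toolx',M[:,0],'y',M[:,1],'z',M[:,2],'f',s['force'],s['width'])
for a in sys.argv[1:]: 
    g=np.array(eval(a)); print('to',g,'tool cm',100*M.T@(g-s['eef_pos']))
E
python3 st.py "[.5,0,.62]" "[.3,-.5,.62]"
```

```text
4.5 q [ 1.725 -0.262 -0.267  0.065 -1.487 -0.588] p [0.152 0.351 0.591] rpy [-3.04  -0.011 -0.431] toolx [ 0.908 -0.418  0.011] y [-0.415 -0.904 -0.101] z [ 0.052  0.087 -0.995] f [-0.801  1.274  0.682] 0.08739117137591654
to [0.5  0.   0.62] tool cm [46.326 17.031 -4.133]
to [ 0.3  -0.5   0.62] tool cm [49.069 70.54  -9.54 ]
```

>>> send_rows:
  motion:
    - {"offset":[4.6,1.7,-1],"turn":0}
    - {"offset":[9.2,3.4,-2],"turn":0}
    - {"offset":[13.8,5.1,-3],"turn":0}
    - {"offset":[18.4,6.8,-4],"turn":0}
    - {"offset":[23,8.5,-5],"turn":0}
    - {"offset":[27.6,10.2,-5],"turn":0}
    - {"offset":[32,12,-5],"turn":0}
    - {"offset":[36.6,13.7,-5],"turn":0}

```text
t: 5.3
eef_pos: [0.4245, 0.0671, 0.6304]
ee_rot: [-3.037, -0.012, -0.43]
force: [-0.0, 1.5, 1.1]
width: 0.0877
```

>>> send_rows:
  motion:
    - {"offset":[3.5,3.5,0],"turn":0}
    - {"offset":[7,7,0],"turn":0}
    - {"offset":[9,11.5,0],"turn":0}
    - {"offset":[10,16.4,-1],"turn":0}
    - {"offset":[11,21.3,-2],"turn":0}
    - {"offset":[11.5,26.2,-3],"turn":0}
    - {"offset":[12,31,-4],"turn":0}
    - {"offset":[12.5,36,-5],"turn":0}

```text
t: 6.1
eef_pos: [0.3855, -0.3115, 0.6449]
ee_rot: [-3.04, -0.013, -0.43]
force: [1.7, -0.2, -0.0]
width: 0.0874
```

```bash
python3 st.py "[.3,-.5,.62]" "[.36,-.76,.6]"
```

```text
6.1 q [-0.328 -0.002  0.133 -0.101 -1.682  1.457] p [ 0.385 -0.311  0.645] rpy [-3.04  -0.013 -0.43 ] toolx [ 0.909 -0.417  0.013] y [-0.413 -0.905 -0.102] z [ 0.054  0.087 -0.995] f [ 1.742 -0.218 -0.008] 0.08738253923271176
to [ 0.3  -0.5   0.62] tool cm [ 0.056 20.848  0.373]
to [ 0.36 -0.76  0.6 ] tool cm [16.319 42.096  0.42 ]
```

>>> send_rows:
  motion:
    - {"offset":[0,5,-0.5],"turn":0}
    - {"offset":[0,10,-1],"turn":0}
    - {"offset":[1,15,-1.5],"turn":0}
    - {"offset":[2,20,-2],"turn":0}
    - {"offset":[3,25,-2.5],"turn":0}
    - {"offset":[4,30,-3],"turn":0}
    - {"offset":[5,35,-3.5],"turn":0}
    - {"offset":[6,40,-4],"turn":0}

```text
t: 6.9
eef_pos: [0.2748, -0.694, 0.6444]
ee_rot: [-3.041, -0.012, -0.43]
force: [0.7, -1.1, 1.8]
width: 0.088
```

>>> send_rows:
  motion:
    - {"offset":[1,5,-0.5],"turn":0}
    - {"offset":[2,10,-1],"turn":0}
    - {"offset":[3,15,-1.5],"turn":0}
    - {"offset":[4,20,-2],"turn":0}
    - {"offset":[4,25,-2],"turn":0}
    - {"offset":[4,30,-2],"turn":0}

```text
t: 7.5
eef_pos: [0.1929, -0.8546, 0.5964]
ee_rot: [-3.071, -0.031, -0.431]
force: [-0.9, 0.3, 1.6]
width: 0.0875
```

```bash
python3 st.py
```

```text
7.5 q [-1.146  0.812  1.252 -0.082 -2.032  2.251] p [ 0.193 -0.855  0.596] rpy [-3.071 -0.031 -0.431] toolx [ 0.908 -0.418  0.031] y [-0.415 -0.907 -0.071] z [ 0.057  0.052 -0.997] f [-0.922  0.32   1.559] 0.08746970803118516
```

>>> send_rows:
  motion:
    - {"offset":[3,4,-0.5],"turn":0}
    - {"offset":[6,8,-1],"turn":0}
    - {"offset":[9,12,-1],"turn":0}
    - {"offset":[12,16,-1],"turn":0}
    - {"offset":[15,20,-1],"turn":0}
    - {"offset":[18,24,-1],"turn":0}
    - {"offset":[21,28,-1],"turn":0}
    - {"offset":[24,32,-1],"turn":0}

```text
t: 8.3
eef_pos: [0.2094, -0.9147, 0.5055]
ee_rot: [-3.1, -0.048, -0.432]
force: [-0.2, 0.6, -0.3]
width: 0.0878
```

```bash
python3 st.py
```

```text
8.3 q [-1.154  0.916  1.251 -0.067 -1.896  2.272] p [ 0.209 -0.915  0.505] rpy [-3.1   -0.048 -0.432] toolx [ 0.907 -0.419  0.048] y [-0.417 -0.908 -0.042] z [ 0.061  0.018 -0.998] f [-0.225  0.607 -0.339] 0.08780035388145978
```

>>> send_rows:
  motion:
    - {"offset":[3,4,0],"turn":0}
    - {"offset":[6,8,0],"turn":0}
    - {"offset":[9,12,0],"turn":0}
    - {"offset":[12,16,0],"turn":0}
    - {"offset":[15,20,0],"turn":0}
    - {"offset":[18,24,0],"turn":0}
    - {"offset":[21,28,0],"turn":0}
    - {"offset":[24,32,0],"turn":0}

```text
t: 9.1
eef_pos: [0.2209, -0.9593, 0.4288]
ee_rot: [-3.134, -0.07, -0.433]
force: [0.5, 0.0, 0.3]
width: 0.0877
```

```bash
python3 st.py "[.25,-.55,.62]" "[.45,0,.62]" "[.5,.25,.58]"
```

```text
9.1 q [-1.16   1.001  1.251 -0.054 -1.773  2.285] p [ 0.221 -0.959  0.429] rpy [-3.134 -0.07  -0.433] toolx [ 0.905 -0.419  0.07 ] y [-0.419 -0.908 -0.008] z [ 0.067 -0.022 -0.997] f [0.538 0.04  0.271] 0.08773731655648136
to [ 0.25 -0.55  0.62] tool cm [-13.164 -38.529 -19.799]
to [0.45 0.   0.62] tool cm [-18.086 -96.845 -19.693]
to [0.5  0.25 0.58] tool cm [ -24.309 -121.606  -15.929]
```

>>> send_rows:
  motion:
    - {"offset":[-1,-3,-4],"turn":0}
    - {"offset":[-2,-6,-8],"turn":0}
    - {"offset":[-4,-10,-11],"turn":0}
    - {"offset":[-6,-14,-14],"turn":0}
    - {"offset":[-7,-18,-16],"turn":0}
    - {"offset":[-9,-22,-18],"turn":0}
    - {"offset":[-10,-26,-20],"turn":0}
    - {"offset":[-11,-31,-20],"turn":0}
  hand: 0.36

```text
t: 9.9
eef_pos: [0.2365, -0.6262, 0.6274]
ee_rot: [-3.138, -0.075, -0.434]
force: [1.2, -0.0, 0.9]
width: 0.0598
```

>>> send_rows:
  motion:
    - {"offset":[0,-5,0],"turn":0}
    - {"offset":[1,-10,0],"turn":0}
    - {"offset":[2,-14.5,0],"turn":0}
    - {"offset":[3,-19,0],"turn":0}
    - {"offset":[4,-24,0],"turn":0}
    - {"offset":[4,-29,0],"turn":0}
    - {"offset":[4,-34,0],"turn":0}
    - {"offset":[4,-39,0],"turn":0}

```text
t: 10.7
eef_pos: [0.4371, -0.2898, 0.6298]
ee_rot: [-3.133, -0.072, -0.433]
force: [1.7, 0.2, 0.4]
width: 0.0598
```

```bash
python3 st.py "[.521,.31,.5]"
```

```text
10.7 q [-0.208  0.017  0.076  0.008 -1.558  1.346] p [ 0.437 -0.29   0.63 ] rpy [-3.133 -0.072 -0.433] toolx [ 0.905 -0.419  0.072] y [-0.419 -0.908 -0.008] z [ 0.068 -0.023 -0.997] f [1.683 0.175 0.388] 0.059822656868596766
to [0.521 0.31  0.5  ] tool cm [-18.45  -57.86   12.162]
```

>>> send_rows:
  motion:
    - {"offset":[-1.3,-4.8,0],"turn":0}
    - {"offset":[-2.6,-9.6,0],"turn":0}
    - {"offset":[-4,-14.4,0],"turn":0}
    - {"offset":[-5.3,-19.2,0],"turn":0}
    - {"offset":[-7,-24,0],"turn":0}
    - {"offset":[-9,-28.5,0],"turn":0}
    - {"offset":[-10.5,-33,0],"turn":0}
    - {"offset":[-12,-37.5,0],"turn":0}

```text
t: 11.5
eef_pos: [0.4847, 0.1008, 0.6246]
ee_rot: [-3.132, -0.071, -0.433]
force: [1.0, -0.7, -0.0]
width: 0.0597
```

>>> send_rows:
  motion:
    - {"offset":[-1.3,-4.5,1],"turn":-2}
    - {"offset":[-2.6,-9,2],"turn":-5}
    - {"offset":[-4,-13.3,4],"turn":-8}
    - {"offset":[-5.3,-17,7],"turn":-8.3}
    - {"offset":[-6,-20,10],"turn":-8.3}
    - {"offset":[-6.4,-20.4,12.2],"turn":-8.3}
    - {"offset":[-6.4,-20.4,12.2],"turn":-8.3}

```text
t: 12.2
eef_pos: [0.5208, 0.3092, 0.4952]
ee_rot: [3.134, -0.067, -0.286]
force: [0.0, 0.1, -0.3]
width: 0.0596
```

```bash
python3 st.py "[.521,.31,.45]"
python3 - <<'E'
from h import *
d=grab('wrist','w1'); print(d['vertical_fov'],d['cx'],d['cy'],np.round(d['cam_to_world'],3).tolist())
# project predicted tall-book top corners onto fisheye
f=192/np.tan(np.radians(float(d['vertical_fov']))/2)
im=d['frame'].copy(); yaw=-np.radians(16.5);C=np.array([.5315,.306,.197]);X=np.array([np.cos(yaw),np.sin(yaw),0]);Y=np.array([-np.sin(yaw),np.cos(yaw),0])
Mi=np.linalg.inv(d['cam_to_world'])
pts=[]
for a,b in((-1,-1),(1,-1),(1,1),(-1,1)):
    p=C+a*.06*X+b*.017*Y; c=(Mi@np.r_[p,1])[:3]; v=np.array([c[0],-c[1],-c[2]]); th=np.arctan2(np.hypot(*v[:2]),v[2]); ph=np.arctan2(v[1],v[0])
    pts.append([d['cx']+f*th*np.cos(ph),d['cy']+f*th*np.sin(ph)])
pts=np.array(pts);print(pts)
big=cv2.resize(im,None,fx=1.5,fy=1.5);cv2.polylines(big,[(pts*1.5).astype(np.int32)],True,(0,0,255),1);cv2.imwrite('pics/w1b.png',big)
E
```

```text
12.2 q [ 0.88   0.188 -0.046  0.067 -1.318  0.388] p [0.521 0.309 0.495] rpy [ 3.134 -0.067 -0.286] toolx [ 0.957 -0.282  0.067] y [-0.283 -0.959  0.008] z [ 0.062 -0.026 -0.998] f [ 0.043  0.072 -0.279] 0.05958009497138586
to [0.521 0.31  0.45 ] tool cm [-0.302 -0.119  4.511]
65.70646984690485 256.18895931243725 193.82431171696342 [[-0.283, 0.933, 0.223, 0.599], [-0.959, -0.277, -0.058, 0.286], [0.007, -0.231, 0.973, 0.482], [0.0, 0.0, 0.0, 1.0]]
[[269.85316037 252.56608652]
 [271.38978328 135.91057958]
 [235.72137248 135.91033892]
 [237.40439458 252.58675522]]
```

View pics/w1b.png

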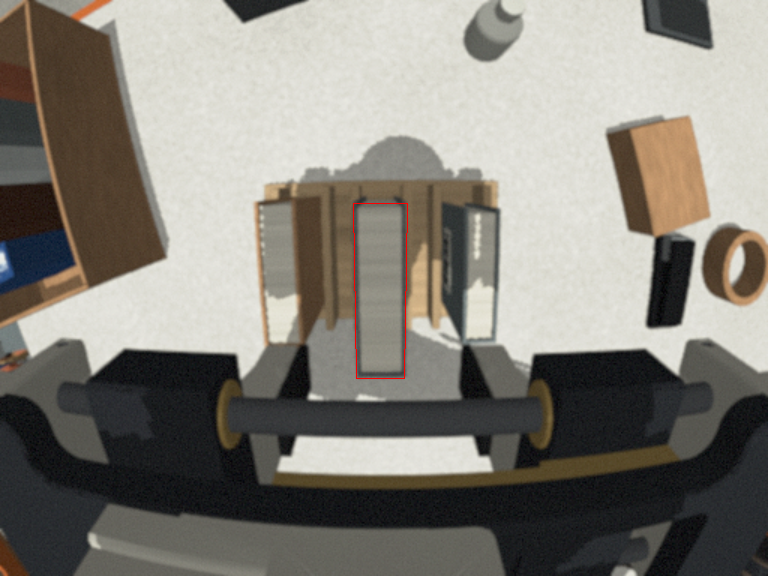

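>>> send_rows:
  motion:
    - {"offset":[-0.3,-0.1,4],"turn":0}
    - {"offset":[-0.5,-0.2,8],"turn":0}
    - {"offset":[-0.8,-0.2,12],"turn":0}
    - {"offset":[-1,-0.2,15],"turn":0}
    - {"offset":[-1.1,-0.2,16.6],"turn":0}
    - {"offset":[-1.1,-0.2,16.6],"turn":0}
    - {"offset":[-1.1,-0.2,16.6],"turn":0}

```text
t: 12.95
eef_pos: [0.5232, 0.3095, 0.3353]
ee_rot: [3.142, -0.073, -0.288]
force: [-0.7, -0.6, 0.2]
width: 0.0592
```

>>> send_rows:
  motion:
    - {"offset":[0,0,0],"turn":0}
    - {"offset":[0,0,0],"turn":0}
    - {"offset":[0,0,0],"turn":0}
    - {"offset":[0,0,0],"turn":0}
    - {"offset":[0,0,0],"turn":0}
  hand: -1
  squeeze: 35

```text
t: 13.45
eef_pos: [0.5225, 0.3098, 0.3335]
ee_rot: [3.14, -0.071, -0.288]
force: [-2.0, 0.2, 4.1]
width: 0.0338
```

```bash
python3 st.py "[.5216,.31,.62]"
```

```text
13.45 q [ 0.878  0.289 -0.295  0.081 -0.962  0.36 ] p [0.523 0.31  0.333] rpy [ 3.14  -0.071 -0.288] toolx [ 0.956 -0.283  0.071] y [-0.284 -0.959  0.001] z [ 0.068 -0.022 -0.997] f [-2.003  0.221  4.148] 0.03377792291474389
to [0.522 0.31  0.62 ] tool cm [  1.941   0.046 -28.585]
```

>>> send_rows:
  motion:
    - {"offset":[0.2,0,-3],"turn":0}
    - {"offset":[0.5,0,-7],"turn":0}
    - {"offset":[0.8,0,-11],"turn":0}
    - {"offset":[1.1,0,-15.5],"turn":0}
    - {"offset":[1.4,0,-20],"turn":0}
    - {"offset":[1.7,0,-24.5],"turn":0}
    - {"offset":[2,0,-29],"turn":0}
    - {"offset":[2,0,-30],"turn":0}

```text
t: 14.25
eef_pos: [0.5214, 0.3101, 0.6384]
ee_rot: [-3.139, -0.074, -0.289]
force: [-0.1, 0.2, -5.1]
width: 0.0335
```

```bash
python3 st.py "[.42,.0,.68]" "[.4,-.4,.68]"
python3 - <<'E'
from h import *
for n in('scene1','side1'):
  P=cloud(dict(np.load(f'pics/{n}.npz')))
  for x0 in np.arange(.0,1.1,.2):
    print(n,round(x0,1),[round(float(np.nanmax(np.r_[0,P[...,2][(P[...,0]>=x0)&(P[...,0]<x0+.2)&(P[...,1]>=y0)&(P[...,1]<y0+.2)]])),2) for y0 in(-1.2,-1,-.8,-.6,-.4)])
E
```

```text
14.25 q [ 0.881  0.173  0.245  0.067 -1.611  0.405] p [0.521 0.31  0.638] rpy [-3.139 -0.074 -0.289] toolx [ 0.956 -0.284  0.074] y [-0.284 -0.959 -0.003] z [ 0.072 -0.018 -0.997] f [-0.051  0.156 -5.099] 0.033538350358094916
to [0.42 0.   0.68] tool cm [-0.587 32.604 -4.305]
to [ 0.4  -0.4   0.68] tool cm [ 8.853 71.521 -3.71 ]
scene1 0.0 [0.25, 0.01, 0.01, 0.01, 0.01]
scene1 0.2 [0.0, 0.22, 0.17, 0.03, 0.03]
scene1 0.4 [0.0, 0.22, 0.22, 0.09, 0.05]
scene1 0.6 [0.0, 0.0, 0.16, 0.13, 0.02]
scene1 0.8 [0.0, 0.0, 0.17, 0.13, 0.06]
scene1 1.0 [0.0, 0.0, 0.0, 0.0, 0.0]
side1 0.0 [0.0, 0.0, 0.0, 0.0, 0.01]
side1 0.2 [0.0, 0.0, 0.0, 0.03, 0.03]
side1 0.4 [0.0, 0.0, 0.22, 0.09, 0.08]
side1 0.6 [0.0, 0.0, 0.17, 0.13, 0.02]
side1 0.8 [0.0, 0.0, 0.17, 0.13, 0.06]
side1 1.0 [0.0, 0.0, 0.0, 0.0, 0.0]
```

>>> send_rows:
  motion:
    - {"offset":[0,4,-1],"turn":8}
    - {"offset":[0,8,-2],"turn":16}
    - {"offset":[-0.5,12,-3],"turn":24}
    - {"offset":[-0.5,16.5,-4],"turn":32}
    - {"offset":[-0.6,21,-4.3],"turn":40}
    - {"offset":[-0.6,25,-4.3],"turn":48}
    - {"offset":[-0.6,29,-4.3],"turn":56}
    - {"offset":[-0.6,32.6,-4.3],"turn":64}

```text
t: 15.05
eef_pos: [0.4191, -0.0007, 0.6751]
ee_rot: [-3.082, -0.032, -1.411]
force: [1.1, -1.1, -4.8]
width: 0.0341
```

```bash
python3 st.py "[.42,-.4,.68]" "[.6,-.7,.68]"
```

```text
15.05 q [ 0.5   -0.164 -0.006  0.051 -1.682 -0.333] p [ 0.419 -0.001  0.675] rpy [-3.082 -0.032 -1.411] toolx [ 0.159 -0.987  0.032] y [-0.985 -0.16  -0.06 ] z [ 0.064 -0.022 -0.998] f [ 1.141 -1.098 -4.825] 0.03405473645507672
to [ 0.42 -0.4   0.68] tool cm [39.438  6.283  0.414]
to [ 0.6  -0.7   0.68] tool cm [71.897 -6.641  2.244]
```

>>> send_rows:
  motion:
    - {"offset":[4.9,0.8,0],"turn":5}
    - {"offset":[9.8,1.6,0],"turn":10}
    - {"offset":[14.7,2.4,0],"turn":15}
    - {"offset":[19.6,3.1,0],"turn":20}
    - {"offset":[24.5,3.9,0],"turn":26}
    - {"offset":[29.4,4.7,0],"turn":26}
    - {"offset":[34.3,5.5,0],"turn":26}
    - {"offset":[39.2,6.3,0],"turn":26}

```text
t: 15.85
eef_pos: [0.4223, -0.3983, 0.6835]
ee_rot: [-3.074, -0.001, -1.859]
force: [1.8, -0.8, -6.2]
width: 0.0338
```

```bash
python3 st.py "[.57,-.68,.68]" "[.8,-.955,.75]"
```

```text
15.85 q [-0.423  0.133  0.328 -0.008 -1.698  0.133] p [ 0.422 -0.398  0.684] rpy [-3.074 -0.001 -1.859] toolx [-0.284 -0.959  0.001] y [-0.957  0.283 -0.067] z [ 0.064 -0.02  -0.998] f [ 1.846 -0.814 -6.204] 0.03380494748351445
to [ 0.57 -0.68  0.68] tool cm [ 22.812 -22.086   1.855]
to [ 0.8   -0.955  0.75 ] tool cm [ 42.647 -52.355  -3.106]
```

>>> send_rows:
  motion:
    - {"offset":[2.7,-4.1,0],"turn":0}
    - {"offset":[5.4,-8.2,0],"turn":0}
    - {"offset":[8.1,-12.3,0],"turn":0}
    - {"offset":[10.8,-16.4,0],"turn":0}
    - {"offset":[13.5,-20.5,0],"turn":0}
    - {"offset":[16.2,-24.6,0],"turn":0}
    - {"offset":[18.9,-28.7,0],"turn":0}
    - {"offset":[21.6,-32.8,0],"turn":0}

```text
t: 16.65
eef_pos: [0.6034, -0.6153, 0.6565]
ee_rot: [-3.046, -0.021, -1.86]
force: [-0.2, 0.8, -4.7]
width: 0.0338
```

>>> send_rows:
  motion:
    - {"offset":[2.7,-4.1,-2],"turn":0}
    - {"offset":[5.4,-8.2,-4],"turn":0}
    - {"offset":[8.1,-12.3,-6],"turn":0}
    - {"offset":[10.8,-16.4,-8],"turn":0}
    - {"offset":[13.5,-20.5,-10],"turn":0}
    - {"offset":[16.2,-24.6,-12],"turn":0}
    - {"offset":[18.9,-28.7,-14],"turn":0}
    - {"offset":[21.6,-32.8,-16],"turn":0}

```text
t: 17.45
eef_pos: [0.6071, -0.6372, 0.646]
ee_rot: [-3.01, -0.046, -1.863]
force: [-0.5, 0.4, -5.9]
width: 0.0341
```

```bash
python3 st.py
```

```text
17.45 q [-0.589  0.772  1.25   0.005 -1.909  0.301] p [ 0.607 -0.637  0.646] rpy [-3.01  -0.046 -1.863] toolx [-0.288 -0.957  0.046] y [-0.951  0.28  -0.131] z [ 0.113 -0.081 -0.99 ] f [-0.489  0.419 -5.912] 0.03413174279272453
```

>>> send_rows:
  motion:
    - {"offset":[0.9,-4.6,-2],"turn":0}
    - {"offset":[1.8,-9.2,-4],"turn":0}
    - {"offset":[2.7,-13.8,-6],"turn":0}
    - {"offset":[3.6,-18.4,-8],"turn":0}
    - {"offset":[4.5,-23,-10],"turn":0}
    - {"offset":[5.4,-27.6,-12],"turn":0}
    - {"offset":[6.3,-32,-14],"turn":0}
    - {"offset":[7.2,-36,-16],"turn":0}

```text
t: 18.25
eef_pos: [0.6569, -0.6, 0.6468]
ee_rot: [-2.975, -0.067, -1.867]
force: [0.5, -0.1, -5.3]
width: 0.0339
```

```bash
python3 st.py
```

```text
18.25 q [-0.516  0.778  1.251  0.029 -1.866  0.237] p [ 0.657 -0.6    0.647] rpy [-2.975 -0.067 -1.867] toolx [-0.291 -0.954  0.067] y [-0.947  0.277 -0.165] z [ 0.139 -0.111 -0.984] f [ 0.542 -0.09  -5.327] 0.03393424198393311
```

>>> send_rows:
  motion:
    - {"offset":[0,-4.6,-2],"turn":0}
    - {"offset":[0,-9.2,-4],"turn":0}
    - {"offset":[0,-13.8,-6],"turn":0}
    - {"offset":[0,-18.4,-8],"turn":0}
    - {"offset":[0,-23,-10],"turn":0}
    - {"offset":[0,-27.6,-12],"turn":0}
    - {"offset":[0,-32,-14],"turn":0}
    - {"offset":[0,-36,-16],"turn":0}

```text
t: 19.05
eef_pos: [0.7129, -0.5373, 0.6567]
ee_rot: [-2.939, -0.085, -1.87]
force: [-0.1, 0.2, -5.2]
width: 0.0337
```

```bash
python3 st.py
```

```text
19.05 q [-0.416  0.774  1.251  0.061 -1.835  0.148] p [ 0.713 -0.537  0.657] rpy [-2.939 -0.085 -1.87 ] toolx [-0.294 -0.952  0.085] y [-0.941  0.272 -0.201] z [ 0.168 -0.139 -0.976] f [-0.125  0.215 -5.18 ] 0.033695378463772345
```

>>> send_rows:
  motion:
    - {"offset":[0,-4.6,-2],"turn":0}
    - {"offset":[0,-9.2,-4],"turn":0}
    - {"offset":[0,-13.8,-6],"turn":0}
    - {"offset":[0,-18.4,-8],"turn":0}
    - {"offset":[0,-23,-10],"turn":0}
    - {"offset":[0,-27.6,-12],"turn":0}
    - {"offset":[0,-32,-14],"turn":0}
    - {"offset":[0,-36,-16],"turn":0}

```text
t: 19.85
eef_pos: [0.7536, -0.4818, 0.668]
ee_rot: [-2.9, -0.101, -1.874]
force: [0.1, -0.6, -5.7]
width: 0.0336
```

```bash
python3 st.py "[.5,-.45,.68]"
```

```text
19.85 q [-0.333  0.77   1.251  0.093 -1.806  0.075] p [ 0.754 -0.482  0.668] rpy [-2.9   -0.101 -1.874] toolx [-0.297 -0.95   0.101] y [-0.934  0.267 -0.238] z [ 0.199 -0.165 -0.966] f [ 0.134 -0.583 -5.734] 0.03360672414606907
to [ 0.5  -0.45  0.68] tool cm [ 4.63 24.25 -6.72]
```

```bash
cat > goal.py <<'E'
from h import *
np.set_printoptions(suppress=True,precision=3)
Rt0=R.from_euler('xyz',[3.14,-.071,-.288]);p0=np.array([.5225,.3098,.3335])
Rb0=R.from_euler('z',-.288);c0=np.array([.5315,.306,.1045])
lab0=c0+Rb0.apply([0,.017,-.0475])
s=get_state();Rt=R.from_euler('xyz',s['ee_rot']);D=Rt*Rt0.inv()
lab=s['eef_pos']+D.apply(lab0-p0);Rb=(D*Rb0).as_matrix()
Rr=R.from_euler('zy',[-.288,-.28]).as_matrix();rp=np.array([.568,-.098,.198])
print('label',lab,'y err',np.arccos(Rb[:,1]@Rr[:,0]),'z err',np.arccos(Rb[:,2]@Rr[:,2]),'dist',np.linalg.norm(lab-rp), 'in reader axes',Rr.T@(lab-rp))
T=Rt.as_matrix()
for n,g in(('goal',rp),('pre',rp-.1*Rr[:,0]),('pre high',rp-.12*Rr[:,0]+[0,0,.25])): print(n,'tcp',g-lab+s['eef_pos'],'tool cm',100*T.T@(g-lab))
E
python3 goal.py
```

```text
label [ 0.827 -0.522  0.404] y err 0.03356760546955258 z err 0.11234185220149906 dist 0.5378263610135308 in reader axes [ 0.413 -0.32   0.126]
goal tcp [ 0.495 -0.058  0.462] tool cm [-34.673  40.374   7.761]
pre tcp [ 0.403 -0.029  0.436] tool cm [-34.903  50.368   8.022]
pre high tcp [ 0.384 -0.024  0.68 ] tool cm [-32.433  46.426 -16.079]
```

```bash
sed -i "s/'zy'/'ZY'/" fit.py goal.py; python3 fit.py; python3 goal.py
```

```text
scene1 col [ 0.772 -0.152  0.298] 802
[ 0.702 -0.139  0.237 -0.286  0.333] 0.6900667973529447 0.0007314563188768088 0.9688279301745636
[ 0.702 -0.139  0.237 -0.286  0.333] 0.6900667973529012 0.0007314563423220059 0.9688279301745636
[ 0.702 -0.139  0.237 -0.286  0.333] 0.6900667973528095 0.0007314564435649991 0.9688279301745636
window [ 0.68  -0.133  0.229] reading [ 0.571 -0.101  0.19 ]
side1 col [ 0.761 -0.161  0.299] 708
[ 0.7   -0.138  0.236 -0.286  0.313] 0.5532415380408371 0.00086121357526419 0.9957627118644068
[ 0.7   -0.138  0.236 -0.286  0.313] 0.5532415380408322 0.0008612135777351943 0.9957627118644068
[ 0.7   -0.138  0.236 -0.286  0.313] 0.5532415380397967 0.0008612147128093973 0.9957627118644068
window [ 0.677 -0.131  0.228] reading [ 0.567 -0.099  0.191]
scene1 col [ 0.772 -0.152  0.298] 802
side1 col [ 0.761 -0.161  0.299] 708
[ 0.702 -0.139  0.237 -0.294  0.333] 1.4165960643870783 0.0008339651529325007 0.9748344370860927
[ 0.702 -0.139  0.237 -0.294  0.333] 1.416596064397565 0.0008339701488810965 0.9748344370860927
[ 0.702 -0.139  0.237 -0.294  0.333] 1.416596064387161 0.0008339659230975609 0.9748344370860927
window [ 0.679 -0.132  0.228] reading [ 0.571 -0.099  0.189]
label [ 0.827 -0.522  0.404] y err 0.03969691956843305 z err 0.04881359622093106 dist 0.5378263610135308 in reader axes [ 0.411 -0.333  0.096]
goal tcp [ 0.495 -0.058  0.462] tool cm [-34.673  40.374   7.761]
pre tcp [ 0.403 -0.03   0.435] tool cm [-34.81   50.366   8.15 ]
pre high tcp [ 0.384 -0.025  0.679] tool cm [-32.321  46.423 -15.926]
```

>>> send_rows:
  motion:
    - {"offset":[1,-4.4,-2],"turn":0}
    - {"offset":[2,-8.8,-4],"turn":0}
    - {"offset":[3,-13.2,-6],"turn":0}
    - {"offset":[4,-17.6,-8],"turn":0}
    - {"offset":[5,-22,-10],"turn":0}
    - {"offset":[6,-26.4,-12],"turn":0}
    - {"offset":[7,-31,-14],"turn":0}
    - {"offset":[8,-35,-16],"turn":0}

```text
t: 20.65
eef_pos: [0.7619, -0.4675, 0.6819]
ee_rot: [-2.861, -0.116, -1.878]
force: [-0.4, 0.4, -4.5]
width: 0.0337
```

```bash
sed -i "s/-.288,-.28\]/-.288,-.325]/;s/\[.568,-.098,.198\]/[.570,-.100,.190]/" goal.py; python3 st.py; python3 goal.py
```

```text
20.65 q [-0.31   0.759  1.251  0.113 -1.778  0.059] p [ 0.762 -0.467  0.682] rpy [-2.861 -0.116 -1.878] toolx [-0.3   -0.947  0.116] y [-0.926  0.26  -0.275] z [ 0.23  -0.189 -0.955] f [-0.428  0.393 -4.538] 0.033695154209467594
label [ 0.844 -0.515  0.421] y err 0.04716263719093811 z err 0.06356570336166713 dist 0.5480853184057949 in reader axes [ 0.434 -0.32   0.098]
goal tcp [ 0.488 -0.053  0.451] tool cm [-33.736  42.461   7.93 ]
pre tcp [ 0.397 -0.026  0.419] tool cm [-33.928  52.45    8.377]
pre high tcp [ 0.379 -0.02   0.662] tool cm [-31.076  47.577 -15.397]
```

>>> send_rows:
  motion:
    - {"offset":[0.5,4.3,-1.1],"turn":0}
    - {"offset":[1,8.6,-2.2],"turn":0}
    - {"offset":[1.5,12.9,-3.3],"turn":0}
    - {"offset":[2,17.2,-4.5],"turn":0}
    - {"offset":[2.5,21.5,-5.6],"turn":0}
    - {"offset":[3,25.8,-6.8],"turn":0}
    - {"offset":[3.5,30,-8],"turn":0}
    - {"offset":[3.9,33.2,-9],"turn":0}

```text
t: 21.45
eef_pos: [0.4185, -0.4002, 0.6824]
ee_rot: [-2.859, -0.116, -1.878]
force: [0.6, 0.4, -4.1]
width: 0.0342
```

```bash
python3 goal.py
```

```text
label [ 0.501 -0.448  0.422] y err 0.04485473389463822 z err 0.06229704945481979 dist 0.42378822557155155 in reader axes [ 0.105 -0.353  0.21 ]
goal tcp [ 0.488 -0.052  0.45 ] tool cm [-37.693   9.059  17.121]
pre tcp [ 0.397 -0.026  0.418] tool cm [-37.881  19.048  17.544]
pre high tcp [ 0.379 -0.02   0.662] tool cm [-35.019  14.119  -6.217]
```

>>> send_rows:
  motion:
    - {"offset":[-4.4,2,-0.8],"turn":0}
    - {"offset":[-8.8,4,-1.6],"turn":0}
    - {"offset":[-13.2,6,-2.4],"turn":0}
    - {"offset":[-17.6,8,-3.2],"turn":0}
    - {"offset":[-22,10,-4],"turn":0}
    - {"offset":[-26.4,12,-4.8],"turn":0}
    - {"offset":[-30.8,14,-5.6],"turn":0}
    - {"offset":[-35,14.1,-6.2],"turn":0}

```text
t: 22.25
eef_pos: [0.379, -0.021, 0.6621]
ee_rot: [-2.858, -0.111, -1.877]
force: [2.8, -1.0, -4.0]
width: 0.0341
```

```bash
python3 goal.py
```

```text
label [ 0.462 -0.067  0.402] y err 0.04399336159648228 z err 0.05786509333728236 dist 0.23997600644241907 in reader axes [-0.039  0.001  0.237]
goal tcp [ 0.487 -0.054  0.45 ] tool cm [-2.471 -4.952 23.351]
pre tcp [ 0.396 -0.027  0.418] tool cm [-2.657  5.038 23.765]
pre high tcp [ 0.378 -0.022  0.662] tool cm [ 0.079  0.086 -0.006]
```

Descend to the pre-position, then look before going in.

>>> send_rows:
  motion:
    - {"offset":[-0.4,0.8,4],"turn":0}
    - {"offset":[-0.8,1.6,8],"turn":0}
    - {"offset":[-1.3,2.5,12],"turn":0}
    - {"offset":[-1.8,3.4,16],"turn":0}
    - {"offset":[-2.2,4.2,20],"turn":0}
    - {"offset":[-2.6,5,23.7],"turn":0}
    - {"offset":[-2.6,5,23.7],"turn":0}

```text
t: 22.95
eef_pos: [0.3963, -0.03, 0.4137]
ee_rot: [-2.867, -0.12, -1.878]
force: [-0.0, -1.9, -5.3]
width: 0.0338
```

```bash
python3 goal.py
python3 - <<'E'
from h import *
a=grab('scene','scene2');b=grab('side','side2')
c=cv2.resize(a['frame'][80:280,130:330],(600,600));e=cv2.resize(b['frame'][60:260,200:400],(600,600))
cv2.imwrite('pics/pre.png',cv2.resize(np.hstack([c,e]),(800,400)))
E
```

```text
label [ 0.476 -0.078  0.153] y err 0.0527118656068084 z err 0.07053069113986504 dist 0.10330942279779705 in reader axes [-0.103 -0.005 -0.005]
goal tcp [ 0.49  -0.052  0.451] tool cm [ -0.28  -10.275  -1.04 ]
pre tcp [ 0.399 -0.025  0.419] tool cm [-0.477 -0.289 -0.536]
pre high tcp [ 0.381 -0.02   0.663] tool cm [  2.47   -5.021 -24.326]
```

View pics/pre.png

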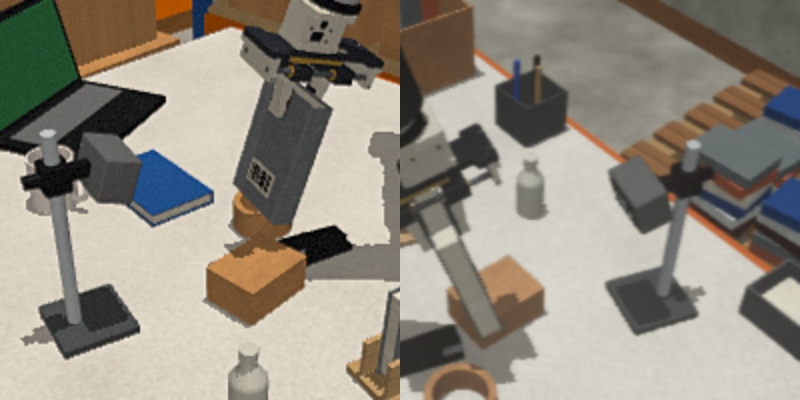

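```bash
cat > chk.py <<'E'
from h import *
import sys
np.set_printoptions(suppress=True,precision=3)
d=dict(np.load(f'pics/{sys.argv[1]}.npz'));P=cloud(d);u,v=int(sys.argv[2]),int(sys.argv[3])
print('label px',P[v,u],np.nanmedian(P[v-2:v+3,u-2:u+3].reshape(-1,3),0))
# cover plane: grow around pixel
p0=P[v,u];n=np.array([.89,-.27,.32]);m=(np.linalg.norm(P-p0,axis=-1)<.15)&(abs((P-p0)@n)<.02)
for _ in range(5):
    q=P[m];c=q.mean(0);n=np.linalg.svd(q-c,full_matrices=False)[2][2];n*=np.sign(n[0]);m=(np.linalg.norm(P-p0,axis=-1)<.16)&(abs((P-c)@n)<.004)
Rr=R.from_euler('ZY',[-.288,-.325]).as_matrix()
print('normal',n,'err',np.arccos(n@Rr[:,0]),m.sum())
# edges in reader y/z plane
q=(P[m]-c)@Rr[:,1:];r=cv2.minAreaRect((q*1000).astype(np.float32));print('rect in reader yz',r, 'centre',c+Rr[:,1:]@(np.array(r[0])/1000))
big=cv2.resize(d['frame'][v-50:v+30,u-40:u+40],(560,560),interpolation=cv2.INTER_CUBIC);cv2.imwrite('pics/lab.png',big)
E
python3 chk.py scene2 261 167
```

```text
label px [ 0.477 -0.075  0.16 ] [ 0.476 -0.076  0.16 ]
normal [ 0.928 -0.258  0.269] err 0.05491808851425685 1599
rect in reader yz ((-3.010425567626953, -29.204788208007812), (160.1208038330078, 275.3316955566406), 10.050512313842773) centre [ 0.477 -0.072  0.163]
```

View pics/lab.png

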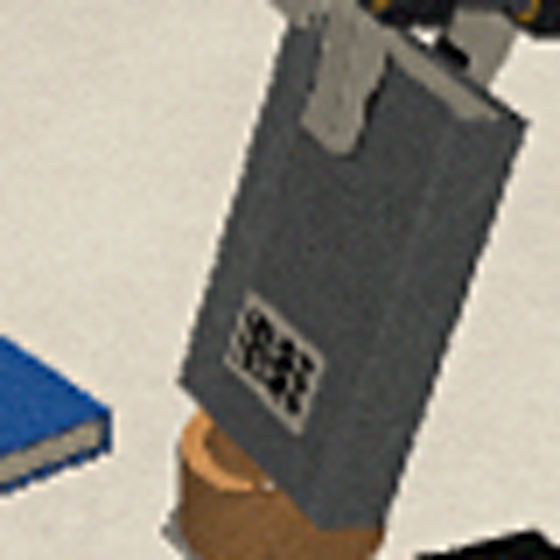

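```bash
python3 - <<'E'
from h import *
d=dict(np.load('pics/scene2.npz'));f=192/np.tan(np.radians(float(d['vertical_fov']))/2);M=d['cam_to_world']
n=np.array([.928,-.258,.269]);c=np.array([.477,-.0755,.158])
def ray(a,b):
    u=221+a/7-.43;v=117+b/7-.43;r=M[:3,:3]@[(u-d['cx'])/f,-(v-d['cy'])/f,-1];o=M[:3,3];return o+r*((c-o)@n/(r@n))
Rr=R.from_euler('ZY',[-.288,-.325]).as_matrix()
BL,BR,TL,LC=ray(182,383),ray(318,526),ray(290,22),ray(275,362)
for k,e in(('bottom',BL-BR),('left',TL-BL)): print(k,np.round(e,3),np.linalg.norm(e),np.round(Rr.T@e,3))
print('label',LC, 'rp',Rr.T@(LC-[.570,-.1,.19]))
E
python3 goal.py
```

```text
bottom [-0.033 -0.109  0.008] 0.11453194751578703 [ 0.002 -0.114  0.008]
left [-0.041  0.02   0.163] 0.1690158717555772 [0.009 0.008 0.169]
label [ 0.47696812 -0.07951222  0.15426184] rp [-0.10145682 -0.00678036 -0.00352673]
label [ 0.481 -0.076  0.159] y err 0.04582913305731687 z err 0.06238520775527197 dist 0.09756631354216137 in reader axes [-0.098 -0.002  0.   ]
goal tcp [ 0.488 -0.053  0.45 ] tool cm [-0.058 -9.746 -0.449]
pre tcp [ 0.397 -0.026  0.418] tool cm [-0.252  0.243 -0.018]
pre high tcp [ 0.379 -0.02   0.662] tool cm [  2.597  -4.665 -23.785]
```

>>> send_rows:
  motion:
    - {"offset":[0,-2,-0.1],"turn":0}
    - {"offset":[0,-4,-0.2],"turn":0}
    - {"offset":[0,-6,-0.2],"turn":0}
    - {"offset":[0,-8,-0.3],"turn":0}
    - {"offset":[0,-9,-0.4],"turn":0}
    - {"offset":[0,-9.7,-0.4],"turn":0}
    - {"offset":[0,-9.7,-0.4],"turn":0}

```text
t: 23.75
eef_pos: [0.4878, -0.0532, 0.4497]
ee_rot: [-2.86, -0.115, -1.878]
force: [-0.8, 0.8, -5.6]
width: 0.0341
```

>>> send_rows:
  motion:
    - {"offset":[0,0,0],"turn":0}
    - {"offset":[0,0,0],"turn":0}
    - {"offset":[0,0,0],"turn":0}
    - {"offset":[0,0,0],"turn":0}
    - {"offset":[0,0,0],"turn":0}
    - {"offset":[0,0,0],"turn":0}
    - {"offset":[0,0,0],"turn":0}
    - {"offset":[0,0,0],"turn":0}

```text
t: 24.55
eef_pos: [0.4872, -0.0532, 0.4485]
ee_rot: [-2.861, -0.116, -1.878]
force: [0.2, 0.3, -4.5]
width: 0.0339
```

```bash
python3 goal.py
python3 - <<'E'
from h import *
a=grab('scene','scene3');b=grab('side','side3');print(get_state()['qd'],get_state()['width'])
c=cv2.resize(a['frame'][100:220,140:290],(750,600),interpolation=cv2.INTER_CUBIC);cv2.imwrite('pics/fin.png',c)
E
python3 fit.py >/dev/null; python3 goal.py
```

```text
label [ 0.569 -0.1    0.188] y err 0.046985739515949046 z err 0.06347718444424282 dist 0.002270455154755274 in reader axes [-0.001 -0.001 -0.002]
goal tcp [ 0.488 -0.053  0.451] tool cm [-0.05  -0.131 -0.179]
pre tcp [ 0.397 -0.026  0.419] tool cm [-0.243  9.857  0.266]
pre high tcp [ 0.379 -0.02   0.662] tool cm [  2.612   4.98  -23.507]
[-0.0007223  -0.00054909  0.0014522   0.00054973 -0.00013529 -0.00062063] 0.03350575773385841
label [ 0.569 -0.1    0.188] y err 0.04700004393662544 z err 0.06353000168450604 dist 0.0022823636542020757 in reader axes [-0.001 -0.001 -0.002]
goal tcp [ 0.488 -0.053  0.451] tool cm [-0.052 -0.13  -0.18 ]
pre tcp [ 0.397 -0.026  0.419] tool cm [-0.244  9.858  0.264]
pre high tcp [ 0.379 -0.02   0.662] tool cm [  2.611   4.981 -23.508]
```

View pics/fin.png

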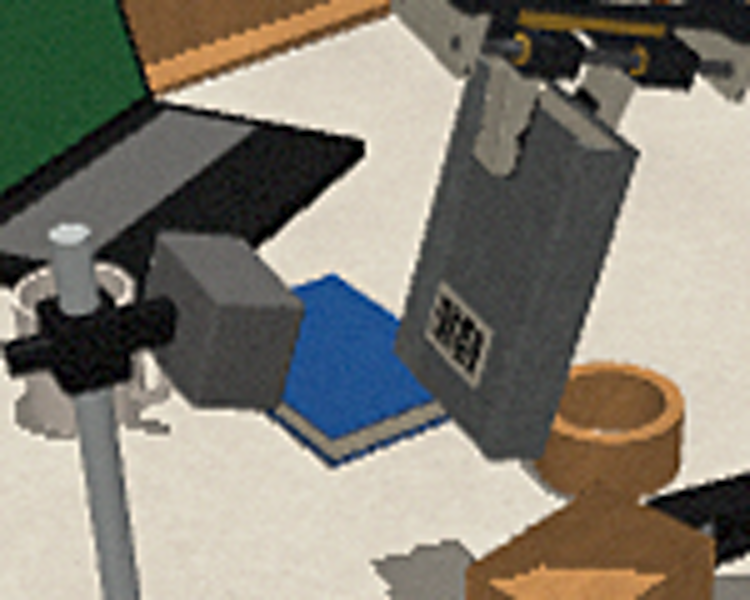

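The book hangs clear of everything. The label, at about (458, 335) in the crop, faces the reader head at about (225, 320), and the lean matches the head's. I'm handing in.

```bash
python3 -c "
from station import *
job_done()"
```

```text
the job is handed in; nothing more can be done
```

The tall grey book is out of the sorter and held still in the gripper in front of the reader. I handed the job in at about 24.7 s of the 42 s allowed.

**Tilt:** the move rows cannot tilt the tool. I got the lean-back by commanding targets past the arm's outer reach, where the arm lets the tool tip outward and then keeps that tilt. My first trials of this, with the gripper empty, tilted the tool the wrong way for the grasp. I cancelled most of that before picking the book up.

**Final checks:** these compare the measured tool pose with the reader's pose from the depth images.

| Check | Result | Allowed |
|---|---|---|
| Label from the reading point | about 2 mm | 25 mm |
| Cover off square | about 0.05 rad | 0.2 rad |
| Book off upright in the reader's view | about 0.06 rad | 0.2 rad |
| Joint speeds | about 0.001 rad/s | – |
| Finger opening | 33.5 mm | book is 34 mm thick |

The last picture showed nothing touching the book but the fingers. In an independent image check 10 cm short of the goal, the label agreed with the computed position to within 3 mm.

**Disagreements:**
- **Reader angle:** my first fit of the reader's downward angle used the wrong rotation order and gave 0.28 rad. I corrected it to 0.325 rad, and the two cameras agree on that to within 0.02 rad.
- **Neighbouring books and other objects:** I saw no contact with them, but I did not re-measure their positions at the end.

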